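# Step the colour meter's filter turret to the cross mark and take a reading

### The job

Set the colour meter to its cross filter and take a reading: push the upright tab of the filter turret round until it points squarely at the middle of the cross-shaped mark, then press the round read button fully down and let it come back up. The turret only rests on its spindle, so turn it without lifting it, and do not press the button before the cross is set. Leave the vials, bowls, jar and bottles standing where they are.

Things in the scene. Friction and masses are not known exactly. Their poses are not given: they have to be found in the camera images.
- meter: dark grey bench colour meter, a box 256 x 256 mm with its flat top 60 mm above the table, fixed to the table. Origin on the turret's vertical axis, at table height; z up; -x of this frame points to the meter's front (display side), so the box runs from x = -122 to +134 mm and y = -128 to +128 mm.
- turret (a joint): turn of the aluminium filter turret about the vertical axis through the meter's origin, rad: 0 when the tab points along the meter's -x, growing counter-clockwise seen from above, stops at -1.95 and +1.95. It stays where it is left (plain friction, about 2 to 3 N at the tab; no clicks). The turret is a disc 92 mm across, its flat top 81 mm above the table (its central hub, 24 mm across, reaches 89 mm).
- turret_seat (a joint): how far the turret has been lifted off its spindle, m; 0 when seated. Only its weight (about 0.5 kg) holds it down.
- tab (a point): centre of the turret's single upright tab: an aluminium plate 30 mm long radially (52 to 82 mm from the axis), 10 mm thick in the direction of turning, from 73 to 117 mm above the table; a bar 12 mm wide, 69 to 79 mm above the table, joins it to the disc. The point is on its middle plane, 67 mm from the axis, 97 mm above the table.
- tab_pointer (a point): the point of the meter's top that the tab points at: on the tab's middle plane, 98 mm from the axis, 64 mm above the table. It lies over the centre of a mark when the tab points squarely at that mark.
- mark_cross: white raised 2 mm thick plus-shaped cross, two bars of 34 x 10 mm lying on the meter's top; origin at the centre of its underside. The four marks sit 98 mm from the turret's axis, at turret values -1.5, -0.75, 0.75 and 1.5; which mark is at which of the four places changes.
- mark_disc: white raised 2 mm thick round disc, 28 mm across lying on the meter's top; origin at the centre of its underside. The four marks sit 98 mm from the turret's axis, at turret values -1.5, -0.75, 0.75 and 1.5; which mark is at which of the four places changes.
- mark_bar: white raised 2 mm thick single bar, 34 x 10 mm lying on the meter's top; origin at the centre of its underside. The four marks sit 98 mm from the turret's axis, at turret values -1.5, -0.75, 0.75 and 1.5; which mark is at which of the four places changes.
- mark_square: white raised 2 mm thick square, 27 x 27 mm lying on the meter's top; origin at the centre of its underside. The four marks sit 98 mm from the turret's axis, at turret values -1.5, -0.75, 0.75 and 1.5; which mark is at which of the four places changes.
- read_button (a joint): travel of the read button, m: 0 up, 0.006 fully down; a spring returns it; about 5 N presses it fully down.
- read_button_top (a point): middle of the top face of the read button, a grey round push button 26 mm across in a black housing on the rear (+x) part of the meter's top; pressed straight down.
- vial_left: loose amber vial with white cap, 22 mm across, 46 mm tall, standing on the meter's rear left (+y) corner; origin under its centre. Leave alone.
- vial_right: the same on the rear right (-y) corner. Leave alone.
- bowl_left: loose blue-striped white tasting bowl, 80 mm across, 36 mm tall, on the table left (+y) of the meter; origin under its centre. Leave alone.
- bowl_right: the same to the right (-y) of the meter. Leave alone.
- sauce_bottle: loose dark sauce bottle with yellow cap, 64 mm across, 170 mm tall, behind and left of the meter; origin under its centre. Leave alone.
- wash_bottle: loose clear wash bottle with spout, 68 mm across, 185 mm tall, behind and right of the meter; origin under its centre. Leave alone.
- sample_jar: loose jar with a steel lid, 56 mm across, 70 mm tall, behind the meter; origin under its centre. Leave alone.

How it is judged:
By the outcome, as a careful person would: the job done as asked, in the order asked, and still so for the second after the job is handed in, with the robot touching nothing.
It also fails if it takes over 51 s, if anything falls off the work surface, if the arm or the gripper's body presses on something with over 40 N, if the wrist force passes 120 N, or if a joint passes its speed limit or range.

### The arm

A 6-joint arm with a two-finger parallel gripper is mounted at the origin on the work surface. World frame = base frame: x ahead of the robot, y to its left, z up, the work surface at z = 0. Lengths are in m, angles in rad, forces in N, time in s.
With the tool pointing down it reaches from about 0.25 to 0.775 m from the base axis. Payload 4 kg.
Tool frame: the origin (TCP) lies at the very end of the fingers, on their centre line; the grasp point (between the pads) lies hold_point_z behind it (hold_point_z is the distance from the TCP to the grasp point, in m); z points along the fingers, y is the direction in which the jaws open and shut (so a half turn about z gives the same grasp; the last joint's range is limited). The gripper opens to 94 mm and grips with 3 to 60 N. Pads are 16 mm wide; open, the fingers measure 119 mm over their backs; the gripper's body (75 mm by 177 mm) begins 78 mm behind the grasp point.
Start: joints at [1.058, 0.087, 1.371, -0, 1.684, -0.103], TCP at [0.219, 0.504, 0.206] pointing down, gripper open.
Joint ranges: [-3.1, 3.1], [-0.76, 2.03], [0.27, 2.55], [-1.08, 4.22], [0.17, 2.65], [-2.57, 2.57]. Speed limits (rad/s): [2.79, 2.79, 3.14, 3.14, 3.14, 3.14].

### API

Orientations are given as [roll, pitch, yaw] about the fixed x, y, z axes, in that order (R = Rz(yaw) Ry(pitch) Rx(roll)).
In Python, from bench import * gives the robot as it stands.
- The arm moves only by the tool step_arm, never from a script. Its argument "increments" is text: rows parted by semicolons, each of 6 numbers parted by spaces: the shift along the tool's x, y, z in cm, then the turn, a rotation vector about the tool's x, y, z in rad. A call has 1 to 5 rows; each row shifts and turns the commanded pose from where the row before left it, along the tool's axes as they then stand; what a row does not reach is not made up. A row lasts 1/10 s, in which the tool goes at most 50 mm and 8.59 degrees, less where a joint would pass 70% of its speed; a pose out of reach is approached as far as the arm can. A call is refused whole if a number of a shift passes 5 or a number of a turn 0.15, either way. A call with a gripper value outside its range is refused whole. "claw" is the gripper's target within -1 to 1 (shut at 1, half-way at 0, fully open at -1), set as the call begins (left out, the last holds). The fingers move at their own pace and stop on an object; the grip force is fixed at half the most. Time passes only in rows, so rows that do not move let the fingers close. It gives the time, the measured TCP pose, the force and the opening at its end, in the units of the state.
- get_obs(): the state, without advancing time (a new reading comes with each control period).
- snapshot(name): name is "scene" or "top"; returns the picture (480x640x3 uint8, red, green, blue); there is no depth.
- calibration(name): a dict with "camera_matrix" (3x3 intrinsics, pixels), "k1" (the pictures are not rectified: a ray, as slopes to the right and down, at radius r is drawn at 1 + k1 r^2 times it, then the intrinsics apply), "eye" and "orientation" of the camera in the world. Camera axes: x right, y up, looking along -z (the intrinsics and any distortion apply to the point x, -y, -z); pixel columns grow to the right and rows downward; lengths in m; the calibration is good to about 2 mm. A picture is of the moment at which its call begins. calibration takes no time and is no camera call.
- close_job(): hands the job in, once; it reports no verdict.
The state is a dict: "time": time; "joint_positions": joint angles; "qvel": joint speeds; "joint_torque": joint torques, N m; "tool_pos": TCP position; "ee_rot": TCP orientation; "wrist_force": force on the tool from outside, world axes, zero at the start; "wrist_torque": the same for the moment, N m; "width": finger opening in m.
Only numpy, scipy, OpenCV 4.12 (cv2) and the standard library are available. Lean on these libraries where they do the work, as an engineer would, in place of code of your own. Each camera call takes 0.05 s, during which the arm holds its last target. There are 200 camera calls.

## Working session

There is one attempt and no reset: what is moved stays moved. The work goes in short steps, Python scripts to look and compute and a tool call to move; the robot and the scene stay as the last step left them, time stands still between calls to the robot, and variables do not carry over. Pictures are saved under pics/ and viewed, about 8 in all and at most 12, crops included, and the job is handed in when it is done.

Besides the shell and the picture viewer there is one more tool, called as name(argument=value, ...) on one line, values as JSON. step_arm: Moves the arm, as the interface text tells. Its arguments: {"type":"object","properties":{"increments":{"type":"string"},"claw":{"type":"number"}},"required":["increments"]}

```bash
mkdir -p pics
cat > h.py <<'E'
from bench import *
import numpy as np, cv2
def snap(n,f):
    im=snapshot(n); cv2.imwrite('pics/'+f,im[:,:,::-1].copy()); return im
def cam(n):
    c=calibration(n); K=np.array(c["camera_matrix"]); o=np.array(c["orientation"],float)
    if o.shape!=(3,3):
        from scipy.spatial.transform import Rotation as R
        o=R.from_euler('xyz',o).as_matrix() if o.size==3 else R.from_quat(o).as_matrix()
    return K,c["k1"],np.array(c["eye"]),o
def proj(n,P):
    K,k1,e,R=cam(n); p=(np.atleast_2d(P)-e)@R
    s=np.c_[p[:,0],-p[:,1]]/-p[:,2:3]; s=s*(1+k1*(s**2).sum(1,keepdims=True))
    return s@K[:2,:2].T+K[:2,2]
def unproj(n,uv,z):
    K,k1,e,R=cam(n); d=(np.atleast_2d(uv)-K[:2,2])@np.linalg.inv(K[:2,:2]).T
    s=d.copy()
    for _ in range(20): s=d/(1+k1*(s**2).sum(1,keepdims=True))
    r=np.c_[s[:,0],-s[:,1],-np.ones(len(s))]@R.T
    return e+r*((z-e[2])/r[:,2:3])
E
python3 - <<'E'
from h import *
snap("top","t0.png");snap("scene","s0.png")
for n in("top","scene"):print(calibration(n))
print(get_obs())
E
```

```text
{'camera_matrix': array([[460.10713237,   0.        , 314.5132133 ],
       [  0.        , 460.10713237, 234.02810683],
       [  0.        ,   0.        ,   1.        ]]), 'k1': -0.008495393260357966, 'eye': array([0.53940469, 0.01303686, 0.83986612]), 'orientation': array([ 1.07560730e-01, -1.17447101e-03, -1.55800547e+00])}
{'camera_matrix': array([[432.99840523,   0.        , 321.98345606],
       [  0.        , 432.99840523, 238.65647798],
       [  0.        ,   0.        ,   1.        ]]), 'k1': -0.06926182316991063, 'eye': array([ 1.15838167, -0.15964464,  0.78411097]), 'orientation': array([ 6.75833508e-01, -1.85465850e-04,  1.24236968e+00])}
{'time': 0.1, 'joint_positions': array([ 1.05787286e+00,  8.78652907e-02,  1.37206239e+00, -1.26663123e-05,
        1.68362839e+00, -1.03103264e-01]), 'qvel': array([ 0.00185065, -0.00153943, -0.00303971,  0.00021752, -0.0007087 ,
       -0.00108373]), 'joint_torque': array([ 1.89442493e-03, -3.41253054e+01, -3.03301191e+01,  7.18998956e-02,
        3.04231758e-02, -1.24186763e-04]), 'tool_pos': array([0.21891147, 0.50402022, 0.20445054]), 'ee_rot': array([-3.13963837e+00, -1.89553667e-04,  2.73177085e+00]), 'wrist_force': array([ 0.1387883 , -0.6745505 ,  0.46298659]), 'wrist_torque': array([-0.01165184, -0.06090634, -0.01154352]), 'width': 0.09410601004949896}
```

View pics/t0.png

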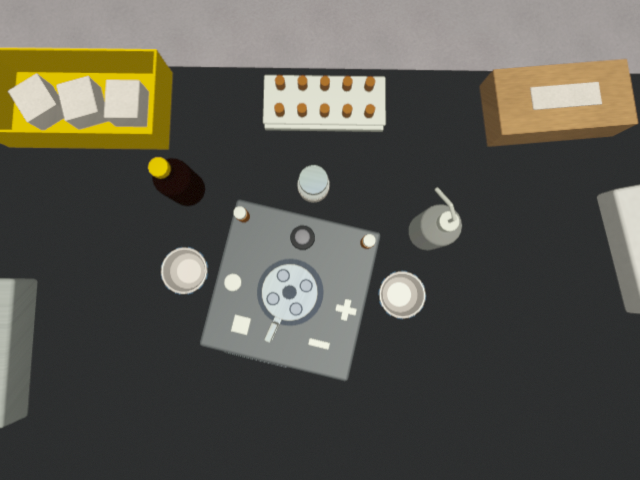

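View pics/s0.png

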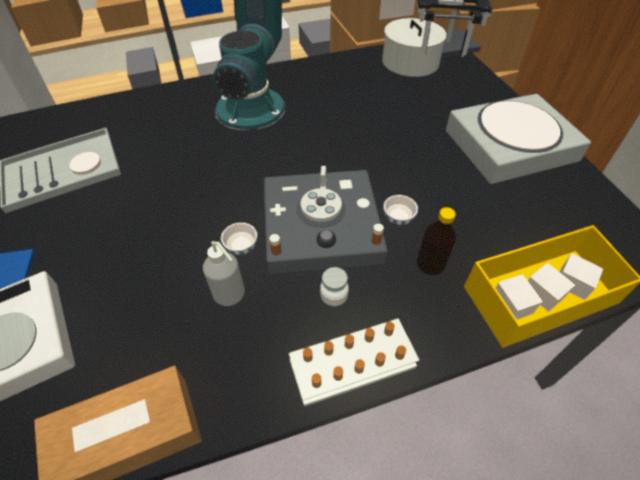

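The top view shows the marks: disc (232,282), square (241,325), bar (318,344) and cross (346,310). The tab is at about (271,330), the button at (303,237) and the vials at (240,213) and (369,241). The scene view agrees. Next I fit the meter pose from the mark centroids.

```bash
cat > fit.py <<'E'
from h import *
from scipy.optimize import least_squares
def marks(im,seeds,r=14):
    out=[]
    m=(im.min(2)>190).astype(np.uint8)
    n,l,s,c=cv2.connectedComponentsWithStats(m)
    for q in seeds:
        d=[np.hypot(*(c[i]-q)) if s[i][4]>20 else 1e9 for i in range(1,n)]
        i=int(np.argmin(d))+1; out.append((c[i],s[i][4]))
    return out
E
python3 - <<'E'
from fit import *
im=cv2.imread('pics/t0.png')[:,:,::-1]; im2=cv2.imread('pics/s0.png')[:,:,::-1]
a=marks(im,[(232,282),(241,325),(318,344),(346,310)])
b=marks(im2,[(363,203),(346,184),(290,188),(278,210)])
print(a,b)
A=np.array([-1.5,-.75,.75,1.5])
def pts(p):
    t=p[2]+np.pi+A; return np.c_[p[0]+.098*np.cos(t),p[1]+.098*np.sin(t),np.full(4,.062)]
for obs,ns in(((a,),("top",)),((b,),("scene",)),((a,b),("top","scene"))):
    f=lambda p:np.concatenate([(proj(n,pts(p))-np.array([x[0] for x in o])).ravel() for o,n in zip(obs,ns)])
    s=least_squares(f,[.47,.05,-.2]);print(ns,s.x,np.abs(s.fun).max())
p=s.x;np.save('pose.npy',p)
W=lambda x,y,z:np.array([p[0]+x*np.cos(p[2])-y*np.sin(p[2]),p[1]+x*np.sin(p[2])+y*np.cos(p[2]),z])
print("button",unproj("top",[(303,237)],.075),unproj("scene",[(326,236)],.075))
print("jar",unproj("top",[(313,178)],.07)); print("hub",unproj("top",[(289,292)],.089),"vials",unproj("top",[(240,213),(369,240)],.106))
print("tab",unproj("top",[(271,330)],.117), "scene tab top",unproj("scene",[(323,168)],.117))
for n,f in(("top",im),("scene",im2)):
    c=proj(n,[W(0,0,.08)])[0].astype(int); k=f[c[1]-75:c[1]+75,c[0]-75:c[0]+75]
    cv2.imwrite(f'pics/z_{n}.png',cv2.resize(k[:,:,::-1],None,fx=4,fy=4,interpolation=2)); print(n,c-75)
a1,b1=cv2.imread('pics/z_top.png'),cv2.imread('pics/z_scene.png')
cv2.imwrite('pics/z.png',cv2.resize(np.hstack([a1,b1]),(800,400)))
E
```

```text
[(array([232.35616438, 281.92237443]), np.int32(219)), (array([240.54166667, 324.31439394]), np.int32(264)), (array([318.63846154, 343.49230769]), np.int32(130)), (array([345.60849057, 309.39150943]), np.int32(212))] [(array([362.75714286, 202.48571429]), np.int32(70)), (array([345.30985915, 183.8028169 ]), np.int32(71)), (array([289., 188.]), np.int32(29)), (array([277.453125, 209.25    ]), np.int32(64))]
('top',) [ 0.52570158  0.05340984 -0.2229661 ] 0.070654983379427
('scene',) [ 0.52511424  0.05302263 -0.21925189] 0.24894434758726902
('top', 'scene') [ 0.5255521   0.05324416 -0.22203825] 0.47021492117266916
button [[0.61675533 0.03236605 0.075     ]] [[0.6161856  0.03420857 0.075     ]]
jar [[0.71861317 0.01700609 0.07      ]]
hub [[0.52552612 0.05330061 0.089     ]] vials [[ 0.65119629  0.13375228  0.106     ]
 [ 0.61015372 -0.07423879  0.106     ]]
tab [[0.46737904 0.07853973 0.117     ]] scene tab top [[0.45769119 0.08170411 0.117     ]]
top [214 216]
scene [245 127]
```

View pics/z.png

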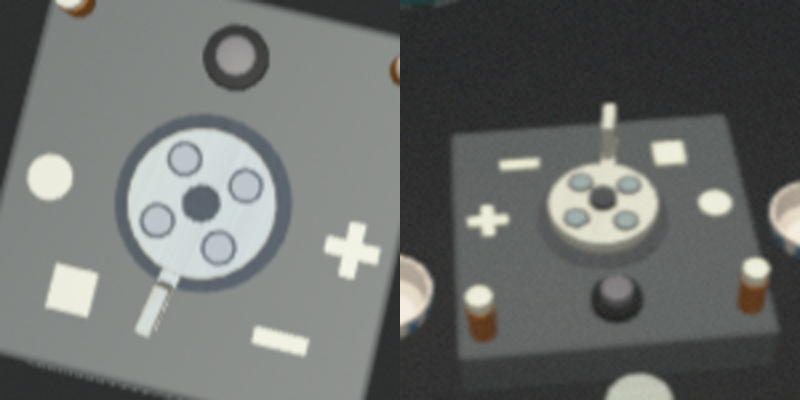

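The two cameras agree on the pose to within 1 mm. The turret is at about -0.18, and the cross is at +1.5. I'll straddle the tab with the jaws, with yaw flipped so joint 6 stays in range, and carry it round.

```bash
cat > plan.py <<'E'
from h import *
def plan(wps):
    """wps: list of (x,y,z,yaw,nrows); prints tool-axis rows (cm, rad) for a downward tool, from the measured pose"""
    o=get_obs(); P=np.array(o["tool_pos"]); Y=o["ee_rot"][2]; print("at",P.round(4),round(Y,3),"t",o["time"],"F",o["wrist_force"].round(1),"w",round(o["width"],4))
    rows=[]
    for x,y,z,yaw,n in wps:
        d=(np.array([x,y,z])-P)/n; dy=(yaw-Y)/n
        for _ in range(n):
            a=np.array([np.cos(Y),np.sin(Y),0]);b=np.array([np.sin(Y),-np.cos(Y),0])
            rows.append(np.r_[d@a*100,d@b*100,-d[2]*100,0,0,-dy]); Y+=dy; P=P+d
    for i in range(0,len(rows),5):
        print("; ".join(f"{r[0]:.2f} {r[1]:.2f} {r[2]:.2f} 0 0 {r[5]:.3f}" for r in rows[i:i+5]))
p=np.load('pose.npy')
def polar(r,q):   # turret angle q -> world xy, and flipped tool yaw (tool x pointing to the axis)
    t=p[2]+np.pi+q; return p[0]+r*np.cos(t),p[1]+r*np.sin(t),p[2]+q
E
python3 - <<'E'
from plan import *
x,y,w=polar(.067,-.18); print(x,y,w)
plan([(x,y,.2,w,22)])
E
```

```text
0.4638943177412592 0.07946092101719625 -0.4020382462497777
at [0.2189 0.504  0.2045] 2.732 t 0.1 F [ 0.1 -0.7  0.5] w 0.0941
-1.79 -1.33 0.02 0 0 0.142; -1.96 -1.06 0.02 0 0 0.142; -2.09 -0.77 0.02 0 0 0.142; -2.18 -0.47 0.02 0 0 0.142; -2.22 -0.15 0.02 0 0 0.142
-2.22 0.17 0.02 0 0 0.142; -2.18 0.48 0.02 0 0 0.142; -2.09 0.78 0.02 0 0 0.142; -1.95 1.07 0.02 0 0 0.142; -1.78 1.34 0.02 0 0 0.142
-1.57 1.58 0.02 0 0 0.142; -1.33 1.79 0.02 0 0 0.142; -1.07 1.96 0.02 0 0 0.142; -0.78 2.09 0.02 0 0 0.142; -0.47 2.18 0.02 0 0 0.142
-0.16 2.22 0.02 0 0 0.142; 0.16 2.22 0.02 0 0 0.142; 0.47 2.18 0.02 0 0 0.142; 0.78 2.09 0.02 0 0 0.142; 1.06 1.96 0.02 0 0 0.142
1.33 1.79 0.02 0 0 0.142; 1.57 1.58 0.02 0 0 0.142
```

step_arm(increments="-1.8 -1.3 0 0 0 0.142; -2 -1.05 0 0 0 0.142; -2.1 -0.8 0 0 0 0.142; -2.2 -0.5 0 0 0 0.142; -2.2 -0.15 0 0 0 0.142", claw=0.36)

```text
time: 0.6
tool_pos: [0.2752, 0.4065, 0.2049]
ee_rot: [-3.141, 0.0, 2.016]
wrist_force: [0.1, -0.6, 0.0]
width: 0.0575
```

step_arm(increments="-2.2 0.15 0 0 0 0.142; -2.2 0.5 0 0 0 0.142; -2.1 0.8 0 0 0 0.142; -1.95 1.05 0 0 0 0.142; -1.8 1.35 0 0 0 0.142")

```text
time: 1.1
tool_pos: [0.3313, 0.31, 0.205]
ee_rot: [-3.141, 0.001, 1.306]
wrist_force: [0.8, -0.3, -0.2]
width: 0.0301
```

step_arm(increments="-1.55 1.6 0 0 0 0.142; -1.35 1.8 0 0 0 0.142; -1.05 1.95 0 0 0 0.142; -0.8 2.1 0 0 0 0.142; -0.45 2.2 0 0 0 0.142")

```text
time: 1.6
tool_pos: [0.3881, 0.2137, 0.205]
ee_rot: [-3.141, 0.001, 0.596]
wrist_force: [0.3, -0.2, -0.5]
width: 0.0304
```

step_arm(increments="-0.15 2.2 0 0 0 0.142; 0.15 2.2 0 0 0 0.142; 0.45 2.2 0 0 0 0.142; 0.8 2.1 0 0 0 0.142; 1.05 1.95 0 0 0 0.142")

```text
time: 2.1
tool_pos: [0.4443, 0.1178, 0.2049]
ee_rot: [3.141, 0.001, -0.114]
wrist_force: [-0.6, -0.0, -0.1]
width: 0.0302
```

step_arm(increments="1.35 1.8 0 0 0 0.142; 1.55 1.6 0 0 0 0.142; 0 0 0 0 0 0; 0 0 0 0 0 0")

```text
time: 2.5
tool_pos: [0.4664, 0.0801, 0.2049]
ee_rot: [-3.142, 0.002, -0.391]
wrist_force: [-0.0, 0.3, -0.5]
width: 0.0302
```

Run:
```python
from plan import *
x,y,w=polar(.067,-.18)
plan([(x,y,.2,w,1),(x,y,.081,w,9)])
im=snap("scene","s1.png"); cv2.imwrite('pics/s1c.png',cv2.resize(im[60:260,200:440,::-1],None,fx=3,fy=3))
```

```text
at [0.4664 0.0801 0.2049] -0.391 t 2.5 F [-0.   0.3 -0.5] w 0.0302
-0.20 0.15 0.49 0 0 0.011; 0.00 0.00 1.32 0 0 -0.000; 0.00 0.00 1.32 0 0 -0.000; 0.00 0.00 1.32 0 0 -0.000; 0.00 0.00 1.32 0 0 -0.000
0.00 0.00 1.32 0 0 -0.000; 0.00 0.00 1.32 0 0 -0.000; 0.00 0.00 1.32 0 0 -0.000; 0.00 0.00 1.32 0 0 -0.000; 0.00 0.00 1.32 0 0 -0.000
```

View pics/s1c.png

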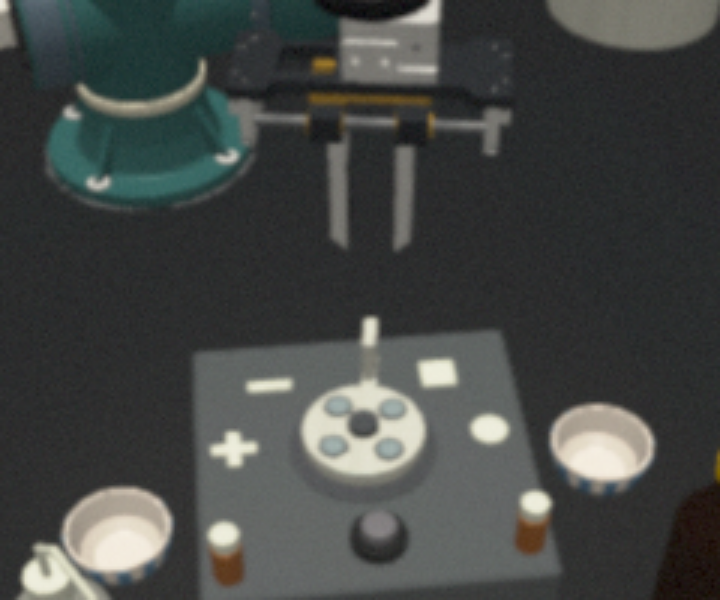

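The jaws, with tips at (340,245) and (403,245) in the crop, are lined up over the tab at (370,325). I descend, then narrow the gap.

step_arm(increments="-0.2 0.15 0.5 0 0 0.011; 0 0 2 0 0 0; 0 0 2 0 0 0; 0 0 2 0 0 0; 0 0 1.5 0 0 0")

```text
time: 3.05
tool_pos: [0.463, 0.0803, 0.1238]
ee_rot: [3.141, 0.002, -0.401]
wrist_force: [0.1, 0.2, 0.3]
width: 0.0302
```

step_arm(increments="0 0 1.4 0 0 0; 0 0 1.5 0 0 0; 0 0 1.5 0 0 0; 0 0 0 0 0 0")

```text
time: 3.45
tool_pos: [0.4623, 0.0798, 0.0791]
ee_rot: [3.14, 0.004, -0.402]
wrist_force: [0.1, 0.3, 1.1]
width: 0.0302
```

step_arm(increments="0 0 0 0 0 0; 0 0 0 0 0 0; 0 0 0 0 0 0", claw=0.68)

```text
time: 3.75
tool_pos: [0.4651, 0.0795, 0.0826]
ee_rot: [-3.141, -0.002, -0.403]
wrist_force: [0.5, -0.3, 0.3]
width: 0.0154
```

Run:
```python
from plan import *
N=24
plan([polar(.067,-.18+1.66*(i+1)/N)[:2]+(.081,p[2]-.18+1.66*(i+1)/N,1) for i in range(N)])
```

```text
at [0.4651 0.0795 0.0826] -0.403 t 3.75 F [ 0.5 -0.3  0.3] w 0.0154
-0.09 0.52 0.16 0 0 -0.070; 0.02 0.46 -0.00 0 0 -0.069; 0.02 0.46 -0.00 0 0 -0.069; 0.02 0.46 -0.00 0 0 -0.069; 0.02 0.46 -0.00 0 0 -0.069
0.02 0.46 -0.00 0 0 -0.069; 0.02 0.46 -0.00 0 0 -0.069; 0.02 0.46 -0.00 0 0 -0.069; 0.02 0.46 -0.00 0 0 -0.069; 0.02 0.46 -0.00 0 0 -0.069
0.02 0.46 -0.00 0 0 -0.069; 0.02 0.46 -0.00 0 0 -0.069; 0.02 0.46 -0.00 0 0 -0.069; 0.02 0.46 -0.00 0 0 -0.069; 0.02 0.46 -0.00 0 0 -0.069
0.02 0.46 -0.00 0 0 -0.069; 0.02 0.46 -0.00 0 0 -0.069; 0.02 0.46 -0.00 0 0 -0.069; 0.02 0.46 -0.00 0 0 -0.069; 0.02 0.46 -0.00 0 0 -0.069
0.02 0.46 -0.00 0 0 -0.069; 0.02 0.46 -0.00 0 0 -0.069; 0.02 0.46 -0.00 0 0 -0.069; 0.02 0.46 -0.00 0 0 -0.069
```

step_arm(increments="0 0.45 0 0 0 -0.07; 0.02 0.46 0 0 0 -0.069; 0.02 0.46 0 0 0 -0.069; 0.02 0.46 0 0 0 -0.069; 0.02 0.46 0 0 0 -0.069")

```text
time: 4.25
tool_pos: [0.4598, 0.058, 0.0824]
ee_rot: [-3.139, -0.002, -0.054]
wrist_force: [-0.5, 2.2, -0.2]
width: 0.0152
```

step_arm(increments="0.02 0.46 0 0 0 -0.069; 0.02 0.46 0 0 0 -0.069; 0.02 0.46 0 0 0 -0.069; 0.02 0.46 0 0 0 -0.069; 0.02 0.46 0 0 0 -0.069")

```text
time: 4.75
tool_pos: [0.4624, 0.0352, 0.0824]
ee_rot: [-3.14, -0.002, 0.291]
wrist_force: [0.1, 2.0, 0.2]
width: 0.0151
```

Run:
```python
from plan import *
o=get_obs();P=o["tool_pos"][:2]-p[:2];q0=np.arctan2(*P[::-1])-p[2]-np.pi;q0=(q0+np.pi)%(2*np.pi)-np.pi;print("r",np.hypot(*P),"q",q0)
N=14
plan([polar(.067,q0+(1.46-q0)*(i+1)/N)[:2]+(.082,p[2]+q0+(1.46-q0)*(i+1)/N,1) for i in range(N)])
```

```text
r 0.06566141371029761 q 0.5000280395540724
at [0.4624 0.0352 0.0824] 0.291 t 4.75 F [0.1 2.  0.2] w 0.0151
-0.12 0.46 0.04 0 0 -0.056; 0.02 0.46 -0.00 0 0 -0.069; 0.02 0.46 -0.00 0 0 -0.069; 0.02 0.46 -0.00 0 0 -0.069; 0.02 0.46 -0.00 0 0 -0.069
0.02 0.46 -0.00 0 0 -0.069; 0.02 0.46 -0.00 0 0 -0.069; 0.02 0.46 -0.00 0 0 -0.069; 0.02 0.46 -0.00 0 0 -0.069; 0.02 0.46 -0.00 0 0 -0.069
0.02 0.46 -0.00 0 0 -0.069; 0.02 0.46 -0.00 0 0 -0.069; 0.02 0.46 -0.00 0 0 -0.069; 0.02 0.46 -0.00 0 0 -0.069
```

It pushes at about 2 N, as expected. I carry on round.

step_arm(increments="-0.12 0.46 0 0 0 -0.056; 0.02 0.46 0 0 0 -0.069; 0.02 0.46 0 0 0 -0.069; 0.02 0.46 0 0 0 -0.069; 0.02 0.46 0 0 0 -0.069")

```text
time: 5.25
tool_pos: [0.4715, 0.0144, 0.0823]
ee_rot: [-3.141, -0.003, 0.623]
wrist_force: [-0.1, 2.8, -0.3]
width: 0.0148
```

step_arm(increments="0.02 0.46 0 0 0 -0.069; 0.02 0.46 0 0 0 -0.069; 0.02 0.46 0 0 0 -0.069; 0.02 0.46 0 0 0 -0.069; 0.02 0.46 0 0 0 -0.069")

```text
time: 5.75
tool_pos: [0.4876, -0.0015, 0.0822]
ee_rot: [-3.141, -0.002, 0.968]
wrist_force: [-0.6, 2.1, 1.1]
width: 0.015
```

step_arm(increments="0.02 0.46 0 0 0 -0.069; 0.02 0.46 0 0 0 -0.069; 0.02 0.46 0 0 0 -0.069; 0.02 0.46 0 0 0 -0.069; 0 0 0 0 0 0")

```text
time: 6.25
tool_pos: [0.5041, -0.0103, 0.082]
ee_rot: [3.141, -0.001, 1.241]
wrist_force: [-0.5, 0.7, 0.2]
width: 0.0148
```

Run:
```python
from plan import *
o=get_obs();P=o["tool_pos"][:2]-p[:2];q0=np.arctan2(*P[::-1])-p[2]-np.pi;q0=(q0+np.pi)%(2*np.pi)-np.pi;print("r",np.hypot(*P),"q",q0,o["ee_rot"],o["joint_positions"][5],o["wrist_force"])
a=snap("top","t2.png");b=snap("scene","s2.png")
A=cv2.resize(a[225:375,245:395],(400,400));B=cv2.resize(b[120:270,225:375],(400,400))
cv2.imwrite('pics/z2.png',np.hstack([A,B])[:,:,::-1])
```

```text
r 0.06705142764368602 q 1.4673696315820441 [ 3.14131620e+00 -8.13286694e-04  1.24067177e+00] 0.19660680808556624 [-0.54589954  0.69421042  0.19112117]
```

View pics/z2.png

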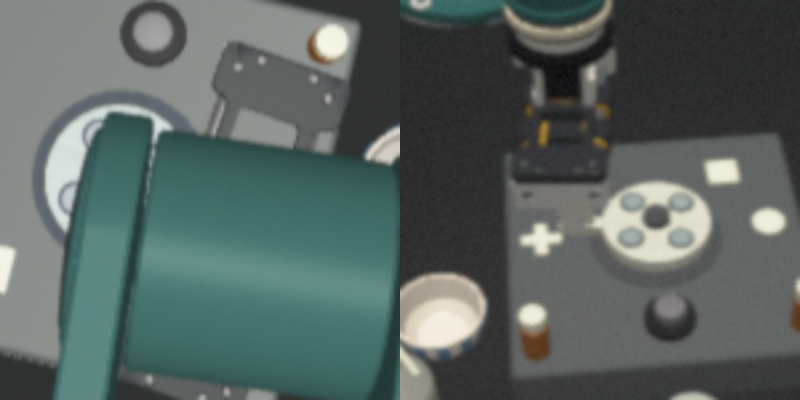

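The arm hides the tab from above. The tool is at q = 1.467, and the tab trails it by the slack. I move to 1.5, narrow the jaws to about 11 mm to centre the tab, open them and back out upward.

step_arm(increments="0 0.12 0 0 0 -0.019; 0 0.12 0 0 0 -0.018; 0 0 0 0 0 0")

```text
time: 6.65
tool_pos: [0.5059, -0.0113, 0.0816]
ee_rot: [-3.141, -0.0, 1.278]
wrist_force: [-1.6, 1.3, 1.4]
width: 0.0151
```

step_arm(increments="0 0 0 0 0 0; 0 0 0 0 0 0; 0 0 0 0 0 0; 0 0 0 0 0 0", claw=0.765)

```text
time: 7.05
tool_pos: [0.5059, -0.0114, 0.0816]
ee_rot: [-3.142, 0.0, 1.278]
wrist_force: [-2.2, 0.2, 1.6]
width: 0.0111
```

Run:
```python
from plan import *
o=get_obs();P=o["tool_pos"][:2]-p[:2];q0=np.arctan2(*P[::-1])-p[2]-np.pi;q0=(q0+np.pi)%(2*np.pi)-np.pi;print("r",np.hypot(*P),"q",q0,o["ee_rot"][2]-p[2],o["wrist_force"],o["width"])
```

```text
r 0.06755419669365292 q 1.498081382050609 1.4998024938026961 [-2.19495447  0.17329977  1.63285143] 0.011085383619551569
```

step_arm(increments="0 0 0 0 0 0; 0 0 0 0 0 0; 0 0 0 0 0 0", claw=0.4)

```text
time: 7.35
tool_pos: [0.5064, -0.0114, 0.0814]
ee_rot: [3.141, -0.0, 1.278]
wrist_force: [0.1, 0.2, -0.1]
width: 0.0278
```

step_arm(increments="0 0 -0.5 0 0 0; 0 0 -1.5 0 0 0; 0 0 -2.5 0 0 0; 0 0 -3 0 0 0; 0 0 -4 0 0 0")

```text
time: 7.85
tool_pos: [0.505, -0.0112, 0.1962]
ee_rot: [-3.138, 0.001, 1.278]
wrist_force: [0.4, 0.8, -0.1]
width: 0.0285
```

Run:
```python
from plan import *
plan([(.37,.25,.2,1.35,10)])
```

```text
at [ 0.505  -0.0112  0.1962] 1.278 t 7.85 F [ 0.4  0.8 -0.1] w 0.0285
2.11 -2.05 -0.04 0 0 -0.007; 2.13 -2.03 -0.04 0 0 -0.007; 2.14 -2.02 -0.04 0 0 -0.007; 2.15 -2.00 -0.04 0 0 -0.007; 2.17 -1.99 -0.04 0 0 -0.007
2.18 -1.97 -0.04 0 0 -0.007; 2.20 -1.95 -0.04 0 0 -0.007; 2.21 -1.94 -0.04 0 0 -0.007; 2.23 -1.92 -0.04 0 0 -0.007; 2.24 -1.91 -0.04 0 0 -0.007
```

step_arm(increments="2.1 -2.05 0 0 0 0; 2.1 -2.05 0 0 0 0; 2.15 -2 0 0 0 0; 2.15 -2 0 0 0 0; 2.15 -2 0 0 0 0")

```text
time: 8.35
tool_pos: [0.4397, 0.1208, 0.197]
ee_rot: [3.14, -0.001, 1.277]
wrist_force: [0.8, 1.1, 0.4]
width: 0.0281
```

step_arm(increments="2.2 -2 0 0 0 0; 2.2 -2 0 0 0 0; 2.2 -2 0 0 0 0; 2.2 -1.9 0 0 0 0; 2.2 -1.9 0 0 0 0")

```text
time: 8.85
tool_pos: [0.3776, 0.2546, 0.1971]
ee_rot: [3.141, -0.001, 1.278]
wrist_force: [-0.1, 0.6, -0.2]
width: 0.0283
```

Run:
```python
from plan import *
a=snap("top","t3.png");b=snap("scene","s3.png")
for n,im in(("top",a),("scene",b)):   # predicted tab plane outline (top edge) at 1.5, drawn
    for q,c in((1.5,(255,0,0)),):
        u=proj(n,[polar(.052,q)[:2]+(.117,),polar(.082,q)[:2]+(.117,)]);print(n,u.round(1))
A=cv2.resize(a[262:342,285:385],(500,400),interpolation=2);B=cv2.resize(b[165:225,255:330],(300,400)[:2],interpolation=2)
cv2.imwrite('pics/z3.png',np.hstack([A,B])[:,:,::-1])
```

```text
top [[319.9 302.4]
 [338.3 308.3]]
scene [[296.7 191.5]
 [282.9 191.9]]
```

View pics/z3.png

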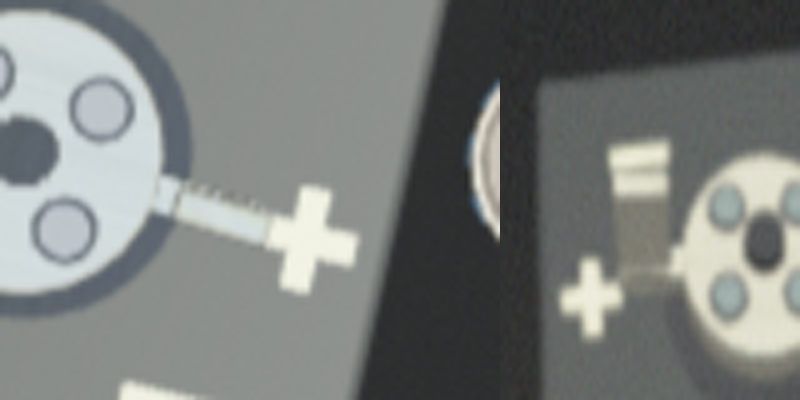

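The tab lies along the cross's radial bar: its top runs from about (321,303) to (338,308.4), against a predicted (320,302.4) to (338.3,308.3). I check this numerically and measure the button height.

Run:
```python
from plan import *
im=cv2.imread('pics/t3.png',0).astype(np.float32)
for dq in (-.02,0,.02): print(dq,proj("top",[polar(.067,1.5+dq)[:2]+(.117,)])[0].round(2))
for r in (.058,.063,.068,.073,.078):
    t=np.arange(-12,12.1,1)/1000
    c=np.array(polar(r,1.5)[:2]); w=p[2]+np.pi+1.5; tn=np.array([-np.sin(w),np.cos(w)])
    u=proj("top",np.c_[c+t[:,None]*tn,np.full(len(t),.117)]).astype(np.float32)
    print(r,cv2.remap(im,u[:,0],u[:,1],cv2.INTER_CUBIC).ravel().round().astype(int))
# button: triangulate blob centres from both views over height
a=cv2.imread('pics/t3.png');b=cv2.imread('pics/s3.png')
A=cv2.resize(a[212:262,277:327],(400,400),interpolation=2);B=cv2.resize(b[212:262,300:350],(400,400),interpolation=2)
cv2.imwrite('pics/z4.png',np.hstack([A,B]))
```

```text
-0.02 [328.83 306.2 ]
0 [329.09 305.37]
0.02 [329.34 304.54]
0.058 [141 141 142 141 140 139 134 147 174 199 212 214 214 214 215 212 202 188
 177 173 159 143 140 140 140]
0.063 [141 141 141 141 141 141 139 151 174 197 212 216 217 217 218 215 206 192
 179 171 153 138 139 142 141]
0.068 [142 141 141 141 141 141 138 153 179 204 217 218 219 218 218 214 203 181
 154 139 134 135 139 141 142]
0.073 [142 142 142 142 141 140 137 150 177 202 216 217 217 217 218 215 207 188
 163 148 140 138 140 142 142]
0.078 [142 142 142 141 141 141 136 149 177 202 217 218 218 218 218 215 206 193
 177 165 150 143 142 142 142]
```

View pics/z4.png

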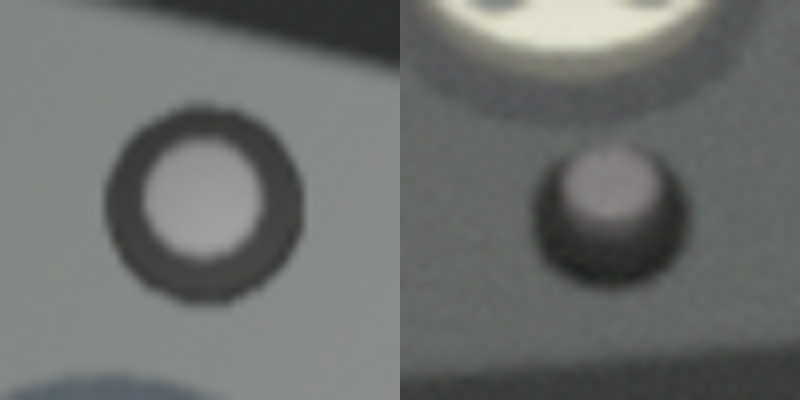

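The tab is within about 0.5 mm of squarely on the cross. The button top is at (302.4,236.8) in the top view and (326.2,234.5) in the scene view. I triangulate it and plan the press.

Run:
```python
from plan import *
from scipy.optimize import least_squares
u=[(302.1,236.4)];v=[(325.8,234.2)]
s=least_squares(lambda P:np.r_[(proj("top",P)-u).ravel(),(proj("scene",P)-v).ravel()],[.616,.033,.08]);print(s.x,s.fun.round(2))
for z in(.07,.08,.09): print(z,unproj("top",u,z)[0].round(4),unproj("scene",v,z)[0].round(4))
x,y=s.x[:2]; c,sn=np.cos(p[2]),np.sin(p[2]); d=(x-p[0],y-p[1]); print("local",d[0]*c+d[1]*sn,-d[0]*sn+d[1]*c)
```

```text
[0.61698185 0.0335965  0.08217276] [ 0.06  0.02  0.07 -0.01]
0.07 [0.6183 0.034  0.07  ] [0.6076 0.0368 0.07  ]
0.08 [0.6172 0.0337 0.08  ] [0.6153 0.034  0.08  ]
0.09 [0.6162 0.0335 0.09  ] [0.623  0.0313 0.09  ]
local 0.09351198192091303 0.0009691791243346508
```

Run:
```python
from plan import *
c,s=np.cos(p[2]),np.sin(p[2]); L=.1115; x,y=p[0]+L*c-.0005*s,p[1]+L*s+.0005*c
print(x,y)
plan([(x,y,.2,1.349,10)])
```

```text
0.6344249491605137 0.029177550204589137
at [0.3769 0.2558 0.197 ] 1.282 t 8.95 F [-1.1  0.3  0.5] w 0.0286
-1.44 3.11 -0.03 0 0 -0.007; -1.46 3.10 -0.03 0 0 -0.007; -1.48 3.09 -0.03 0 0 -0.007; -1.50 3.08 -0.03 0 0 -0.007; -1.52 3.07 -0.03 0 0 -0.007
-1.54 3.06 -0.03 0 0 -0.007; -1.56 3.05 -0.03 0 0 -0.007; -1.58 3.04 -0.03 0 0 -0.007; -1.60 3.03 -0.03 0 0 -0.007; -1.62 3.02 -0.03 0 0 -0.007
```

step_arm(increments="-1.45 3.1 0 0 0 -0.007; -1.45 3.1 0 0 0 -0.007; -1.5 3.1 0 0 0 -0.007; -1.5 3.1 0 0 0 -0.007; -1.5 3.05 0 0 0 -0.007")

```text
time: 9.45
tool_pos: [0.5075, 0.1375, 0.1968]
ee_rot: [3.141, 0.0, 1.312]
wrist_force: [-0.2, 1.0, -0.2]
width: 0.0279
```

step_arm(increments="-1.55 3.05 0 0 0 -0.007; -1.55 3.05 0 0 0 -0.007; -1.6 3.05 0 0 0 -0.007; -1.6 3.05 0 0 0 -0.007; -1.6 3 0 0 0 -0.007")

```text
time: 9.95
tool_pos: [0.6357, 0.0238, 0.1966]
ee_rot: [3.141, 0.001, 1.347]
wrist_force: [0.3, 0.6, 0.9]
width: 0.0281
```

step_arm(increments="0 0 0 0 0 0; 0 0 0 0 0 0")

```text
time: 10.15
tool_pos: [0.6346, 0.0249, 0.1959]
ee_rot: [-3.14, 0.0, 1.346]
wrist_force: [0.0, 0.8, -0.4]
width: 0.0282
```

Run:
```python
from plan import *
plan([(.6344,.0292,.197,1.349,1)])
```

```text
at [0.6346 0.0249 0.1959] 1.346 t 10.15 F [ 0.   0.8 -0.4] w 0.0282
0.41 -0.12 -0.11 0 0 -0.003
```

step_arm(increments="0.4 -0.12 0 0 0 -0.003; 0 0 2.5 0 0 0; 0 0 2.5 0 0 0; 0 0 2.5 0 0 0; 0 0 1.5 0 0 0")

```text
time: 10.65
tool_pos: [0.6326, 0.0319, 0.1048]
ee_rot: [-3.139, 0.0, 1.353]
wrist_force: [-0.5, 0.4, 0.1]
width: 0.0283
```

step_arm(increments="0 0 0.5 0 0 0; 0 0 0 0 0 0; 0 0 0 0 0 0")

```text
time: 10.95
tool_pos: [0.6351, 0.0308, 0.1032]
ee_rot: [3.139, -0.001, 1.351]
wrist_force: [-0.4, 0.2, -0.9]
width: 0.0283
```

Run:
```python
from plan import *
plan([(.6344,.0292,.10,1.349,1)])
b=snap("scene","s5.png");cv2.imwrite('pics/z5.png',cv2.resize(b[130:290,230:410,::-1],(720,600)[:2],interpolation=2))
```

```text
at [0.6351 0.0308 0.1032] 1.351 t 10.95 F [-0.4  0.2 -0.9] w 0.0283
-0.17 -0.03 0.32 0 0 0.002
```

View pics/z5.png

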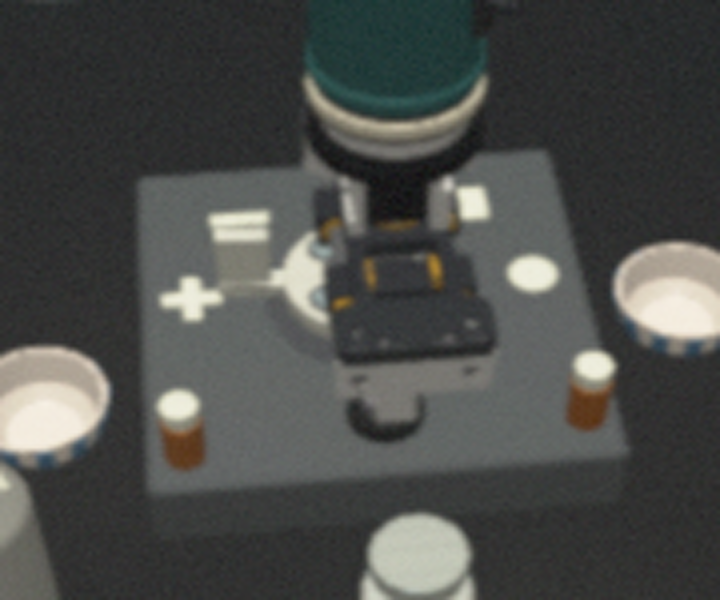

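The finger is over the button, at about (390,410) in the crop, and nothing else is near. I descend and watch the force.

step_arm(increments="-0.15 0 0.6 0 0 0; 0 0 0.6 0 0 0; 0 0 0.4 0 0 0; 0 0 0 0 0 0; 0 0 0 0 0 0")

```text
time: 11.5
tool_pos: [0.6338, 0.029, 0.0851]
ee_rot: [-3.141, -0.0, 1.351]
wrist_force: [0.5, 0.1, 0.5]
width: 0.0282
```

step_arm(increments="0 0 0.2 0 0 0; 0 0 0.15 0 0 0; 0 0 0 0 0 0; 0 0 0 0 0 0")

```text
time: 11.9
tool_pos: [0.6342, 0.0291, 0.0824]
ee_rot: [3.141, -0.0, 1.351]
wrist_force: [-0.3, -0.3, 0.1]
width: 0.0279
```

step_arm(increments="0 0 0.15 0 0 0; 0 0 0.1 0 0 0; 0 0 0 0 0 0; 0 0 0 0 0 0")

```text
time: 12.3
tool_pos: [0.6342, 0.0291, 0.0799]
ee_rot: [3.141, -0.0, 1.351]
wrist_force: [0.3, -0.1, 3.0]
width: 0.0286
```

step_arm(increments="0 0 0.15 0 0 0; 0 0 0.1 0 0 0; 0 0 0 0 0 0")

```text
time: 12.6
tool_pos: [0.6342, 0.0291, 0.0772]
ee_rot: [3.141, -0.0, 1.351]
wrist_force: [-0.1, 0.4, 4.5]
width: 0.028
```

step_arm(increments="0 0 0.15 0 0 0; 0 0 0.05 0 0 0; 0 0 0 0 0 0; 0 0 0 0 0 0")

```text
time: 13.0
tool_pos: [0.6342, 0.0291, 0.0762]
ee_rot: [3.14, -0.0, 1.351]
wrist_force: [-1.8, 0.1, 6.9]
width: 0.0281
```

step_arm(increments="0 0 0.15 0 0 0; 0 0 0 0 0 0; 0 0 0 0 0 0")

```text
time: 13.3
tool_pos: [0.6343, 0.0291, 0.0761]
ee_rot: [3.14, -0.0, 1.351]
wrist_force: [-3.0, 0.4, 12.2]
width: 0.0283
```

step_arm(increments="0 0 0.1 0 0 0; 0 0 0 0 0 0; 0 0 0 0 0 0")

```text
time: 13.6
tool_pos: [0.6343, 0.0291, 0.076]
ee_rot: [3.139, -0.0, 1.351]
wrist_force: [-3.9, 0.2, 13.4]
width: 0.0282
```

It reached a hard stop at z = 0.076, after about 6 mm of travel, and the force rose to 13 N. I release and withdraw.

step_arm(increments="0 0 -0.5 0 0 0; 0 0 -1 0 0 0; 0 0 -2.5 0 0 0; 0 0 -4 0 0 0; 0 0 -4.5 0 0 0")

```text
time: 14.1
tool_pos: [0.6324, 0.0291, 0.1957]
ee_rot: [-3.135, 0.001, 1.351]
wrist_force: [0.5, 0.2, -0.2]
width: 0.0283
```

step_arm(increments="2 -3 0 0 0 0; 2 -3.5 0 0 0 0; 2 -3.5 0 0 0 0; 2 -3.5 0 0 0 0; 2 -3.5 0 0 0 0")

```text
time: 14.6
tool_pos: [0.4881, 0.1645, 0.1965]
ee_rot: [-3.14, 0.001, 1.35]
wrist_force: [-0.5, -0.1, -0.1]
width: 0.0282
```

step_arm(increments="2 -3 0 0 0 0; 2 -3 0 0 0 0; 2 -2.5 0 0 0 0; 2 -1.5 0 0 0 0; 2 -1 0 0 0 0")

```text
time: 15.1
tool_pos: [0.4028, 0.2862, 0.1969]
ee_rot: [-3.14, 0.001, 1.352]
wrist_force: [-0.2, 0.4, 0.6]
width: 0.0283
```

step_arm(increments="0 0 0 0 0 0; 0 0 0 0 0 0; 0 0 0 0 0 0")

```text
time: 15.4
tool_pos: [0.4045, 0.2845, 0.197]
ee_rot: [-3.141, 0.001, 1.35]
wrist_force: [0.8, -0.2, 0.1]
width: 0.0279
```

Run:
```python
from plan import *
a=snap("top","t6.png");b=snap("scene","s6.png")
im=cv2.cvtColor(a,cv2.COLOR_RGB2GRAY).astype(np.float32)
for r in (.063,.068,.073):
    t=np.arange(-12,12.1,1)/1000
    c=np.array(polar(r,1.5)[:2]); w=p[2]+np.pi+1.5; tn=np.array([-np.sin(w),np.cos(w)])
    u=proj("top",np.c_[c+t[:,None]*tn,np.full(len(t),.117)]).astype(np.float32)
    print(r,cv2.remap(im,u[:,0],u[:,1],cv2.INTER_CUBIC).ravel().round().astype(int))
A=cv2.resize(a[150:390,150:470],(450,338),interpolation=2);B=cv2.resize(b[150:340,200:397],(350,338),interpolation=2)
cv2.imwrite('pics/z6.png',np.hstack([A,B])[:,:,::-1])
c0=cv2.imread('pics/s3.png')[:,:,::-1]
print("button diff s3-s6",np.abs(c0[225:245,315:337].astype(int)-b[225:245,315:337]).mean())
```

```text
0.063 [142 141 141 142 142 142 139 152 175 198 213 216 218 218 220 215 206 192
 179 172 154 139 139 141 141]
0.068 [142 142 141 141 141 141 139 154 180 204 218 219 220 219 219 215 205 182
 155 139 133 136 140 141 141]
0.073 [143 142 142 142 142 141 138 151 177 202 215 217 217 217 218 216 208 189
 164 149 140 138 141 142 142]
button diff s3-s6 2.071969696969697
```

View pics/z6.png

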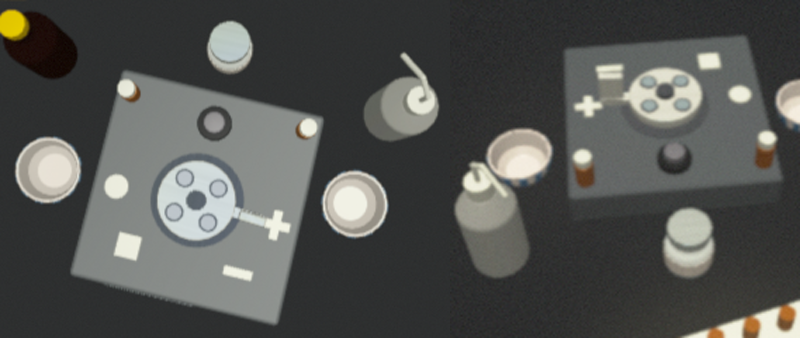

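The tab still points at the cross, the button is back up, and everything else is standing where it was. I hand in.

```bash
python3 -c "
from bench import *
print(close_job())"
```

```text
the job is handed in; nothing more can be done
None
```

I set the turret to the cross, then pressed and released the read button, and handed the job in at about 15.5 s. The hand-in gives no verdict.

- **Turret:** I straddled the tab with the jaws and pushed it round from about -0.18 to +1.5 rad at roughly 2–3 N, without lifting it. In the top view the tab's middle plane is within about 0.5 mm of the line through the cross. It measured the same after the button press.
- **Button:** One fingertip pressed it about 6 mm down, from z ≈ 0.082 to a hard stop at 0.076. The peak force I read was about 13 N. In the scene view the button looks the same after release as before the press.
- **Surroundings:** In the last pictures the vials, bowls, jar and bottles stand where they were, and the arm is clear of everything.
- **Disagreement:** The tool pose while centring the tab put it at about 1.49 rad, while the picture gave about 1.507 rad. Both are under 1 mm from the cross centre line, so I left the tab there. No checks failed.

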